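# Close the polishing cup and index its carrier to the polisher

## Task

Take the lid from the steep rack and lay it, knob side up, on the 45 degree sloping rest of the same stand; let go there, then take it up again (its knob is now within reach) and set it gently on the open steel cup so that it sits fully seated and level. Then push the cup's carrier along its rail to the next station, the first detent, over the round black drive, so that it has clicked in there, and leave it there with the lid still on. Do not shift the loupe, jar or wooden block.

Things in the scene. Friction and masses are not known exactly. Their poses are not given: they have to be found in the camera images.
- rail: Fixed slide rail: dark steel bed 300 long (its y) x 60 wide x 18 high, with 30 high end plates. Origin: centre of its underside, on the bench. The carrier advances to rail +y (roughly the robot's left). Two stations, each a pair of cross ridges: station 1 over the round black drive (114 diameter, 14 high), station 2 (not wanted) 70 further on by a grey plate. Rail and stand may swap sides.
- travel (a joint): Travel of the aluminium carrier along rail +y, m. Starts loose at 0 to 0.035; station 1 is at 0.090, station 2 at 0.160, end of travel 0.175. Sliding takes about 1 N, climbing a station's ridge about 5 N: it is met 11 mm before the station, its crest is 5.5 mm before, and past the crest a spring ball draws the carrier to the station's centre and holds it.
- lug (a point): Top centre of the carrier's push lug, 102 above the bench: an upright aluminium plate 20 wide (rail x) x 12 thick (rail y), standing 68 above the carrier's plate at its trailing end, 60 behind (rail -y of) the cup's axis. Push it on its trailing face, or pinch it across its width.
- carrier: Aluminium carrier riding on the rail, with an open round steel cup fixed on it: outer diameter 72, inner diameter 64, 50 high, its foot 34 and its rim 84 above the bench. Carrier plate 64 wide (rail x) x 118 long (rail y, from 72 behind to 46 ahead of the cup axis), top 34 above the bench. Origin: on the cup axis, 22 above the bench; axes as the rail.
- cup_rim (a point): Centre of the cup's mouth, level with the rim. Moves with the carrier.
- station1 (a point): Where cup_rim is when the carrier is clicked in at station 1 (the wanted one). Fixed to the rail.
- stand: Fixed wooden lid stand, base board 230 (its x) x 130 (its y) x 12 high; origin: centre of the underside. Two 80 wide panels face stand -y (roughly the robot's right): the steep rack at stand x +62 and the sloping rest at x -62. A lid lies on a panel by its spigot face, its flange edge on two brass pegs (10 diameter, 17 long, 56 apart). A panel ends 15 up the slope from the lid's centre.
- rack_seat (a point): Where the lid's origin is while it stands in the steep rack, its knob axis leaning 75 degrees off vertical towards stand -y (stand frame 0.062, -0.0058, 0.0616). The upper 27 of the lid's edge is free behind, so it can be pinched through its 5 thick flange from above.
- rest_seat (a point): Where the lid's origin is when it lies properly on the sloping rest, against the pegs, its knob axis 45 degrees off vertical towards stand -y (stand frame -0.062, -0.0042, 0.0662). The upper 27 of the lid's edge is free behind here too.
- lid: Loose aluminium lid, 90 to 140 g: flange disc 84 diameter x 5 thick, below it a spigot 59 diameter x 6 deep with a bevelled edge that goes inside the cup, above it a wooden knob, a cylinder 22 diameter x 26 high. Origin: centre of the flange's underside (at the centre of the cup's mouth when seated); z points to the knob. Round: its turn about z does not matter.
- loupe: Bystander: black loupe, 38 diameter x 36 high, origin at its foot.
- flux_jar: Bystander: small amber glass jar, 48 diameter x 55 high, origin at its foot.
- ring_block: Bystander: plain wooden block 60 x 45 x 30 high, origin at its foot.
Things that resemble listed ones, but are neither listed nor needed, are in the scene too. There is more than one size of the lid; the one meant has the size given above.

How it is judged:
On the way, in this order (a step that is already met when the one before it is completed fails the run):
1. the lid lies on the 45 degree rest, knob side up, let go (distance between lid and rest_seat below 0.012 m and angle between lid's own z axis and vertical between 0.64 and 0.93 rad and linear speed of lid below 0.03 m/s and contact force between the fingers and lid below 0.1 N), for 0.2 s.
2. the lid sits seated and level on the cup, let go, the carrier not yet at station 1 (horizontal distance between lid and cup_rim below 0.0045 m and z of lid in the frame of cup_rim between -0.003 and 0.003 m and angle between lid's own z axis and vertical below 0.06 rad and contact force between the fingers and lid below 0.1 N and horizontal distance between cup_rim and station1 above 0.01 m), for 0.2 s.
3. the carrier has clicked in at station 1, with the lid seated (horizontal distance between cup_rim and station1 below 0.003 m and velocity of joint travel between -0.01 and 0.01 m/s and horizontal distance between lid and cup_rim below 0.0045 m and z of lid in the frame of cup_rim between -0.003 and 0.003 m and angle between lid's own z axis and vertical below 0.06 rad and contact force between the fingers and lid below 0.1 N), for 0.2 s.
At the end, for the whole second after the job is handed in: The carrier stands still, clicked in at station 1 (cup axis within 3 mm of it), and the lid is let go, at rest and seated on the cup: its flange within 3 mm of the rim in height, centred within 4.5 mm, level within 0.06 rad (all of step 3 and linear speed of lid below 0.02 m/s); the robot touches nothing.
It fails at once if a bystander (loupe, jar, block) is shifted by more than 20 mm (distance of any of loupe, flux_jar, ring_block from where it was at the start of the episode above 0.02 m).
It fails at once if the lid is dropped or slammed on the cup (over 40 N) (contact force between lid and carrier above 40 N).
It also fails if it takes over 72 s, if anything falls off the work surface, if the arm or the gripper's body presses on something with over 40 N, if the wrist force passes 120 N, or if a joint passes its speed limit or range.

## Robot

A 6-joint arm with a two-finger parallel gripper is mounted at the origin on the work surface. World frame = base frame: x ahead of the robot, y to its left, z up, the work surface at z = 0. Lengths are in m, angles in rad, forces in N, time in s.
With the tool pointing down it reaches from about 0.35 to 0.975 m from the base axis. Payload 4.9 kg.
Tool frame: the origin (TCP) lies at the very end of the fingers, on their centre line; the grasp point (between the pads) lies 19 mm behind it; z points along the fingers, y is the line along which they close (so a half turn about z gives the same grasp; the last joint's range is limited). The gripper opens to 85 mm and grips with 20 to 120 N. Pads are 22 mm wide; open, the fingers measure 114 mm over their backs; the gripper's body (76 mm by 85 mm) begins 54 mm behind the grasp point. The pads swing forward as they close: fully open they stand 13 mm farther back than shut.
Start: joints at [-1.269, 0.053, 1.613, -0, 1.476, -0.119], TCP at [0.255, -0.57, 0.197] pointing down, gripper open.
Joint ranges: [-3.01, 3.01], [-1.01, 2.22], [0.06, 2.58], [-1.02, 4.17], [0.09, 2.62], [-3.14, 3.14]. Speed limits (rad/s): [2.57, 2.57, 3.14, 3.14, 3.14, 3.14].

## Interface

Orientations are given as a rotation vector (axis times angle).
In Python, from station import get_obs, get_image, get_calibration, finish_job gives the robot as it stands.
- The arm moves only by the tool servo_tool, never from a script. Its argument "increments" is a list of rows, each a list of 5 numbers: the opening, from 0 (shut) to 1 (fully open), then the shift along the tool's x, y, z in mm, then the turn about the tool's z in degrees. In form: [[jaw, tx, ty, tz, spin], ...]. A call has 1 to 12 rows; each row shifts and turns the commanded pose from where the row before left it, along the tool's axes as they then stand; what a row does not reach is not made up. A row lasts 1/8 s, in which the tool goes at most 62.5 mm and 10.7 degrees, less where a joint would pass 70% of its speed; a pose out of reach is approached as far as the arm can. A call is refused whole if a number of a shift passes 62.5 or a number of a turn 10.7, either way. A call with a gripper value outside its range is refused whole. The fingers move at their own pace and stop on an object; "force" is the grip in N (left out, the last holds). Time passes only in rows, so rows that do not move let the fingers close. It gives the time, the measured TCP pose, the force, the opening and the grip force at its end, in the units of the state.
- get_obs(): the state, without advancing time (a new reading comes with each control period).
- get_image(name): name is "side" or "top" or "wrist"; returns the picture (480x640x3 uint8, red, green, blue); there is no depth.
- get_calibration(name): a dict with "fx", "fy", "cx", "cy" (pixels), "R" (3x3) and "t" (3): a world point X has camera coordinates R X + t; the wrist camera has in their place "mount" (4x4, takes a point from camera to tool coordinates, whose origin is the TCP and whose axes are the flange's). Camera axes: x right, y down, z forward; pixel columns grow to the right and rows downward; lengths in m; the calibration is good to about 2 mm. The wrist camera is an equidistant fisheye: a pixel r from the principal point sees the ray r / f radians off the axis. A picture is of the moment at which its call begins: read the wrist's pose just before it. get_calibration takes no time and is no camera call.
- finish_job(): hands the job in; it is judged then, once.
The state is a dict: "t": time; "q": joint angles; "dq": joint speeds; "effort": joint torques, N m; "tool_pos": TCP position; "tool_rot": TCP orientation; "contact_force": force on the tool from outside, world axes, zero at the start; "wrist_torque": the same for the moment, N m; "opening": finger opening in m; "grip_force": force on a finger pad.
Only numpy, scipy, OpenCV 4.12 (cv2) and the standard library are available. Lean on these libraries where they do the work, as an engineer would, in place of code of your own. Each camera call takes 0.05 s, during which the arm holds its last target. There are 200 camera calls.

## Working session

There is one attempt and no reset: what is moved stays moved. The work goes in short steps, Python scripts to look and compute and a tool call to move; the robot and the scene stay as the last step left them, time stands still between calls to the robot, and variables do not carry over. Pictures are saved under pics/ and viewed, at most 10 in all, crops included, and the job is handed in when it is done.

Besides the shell and the picture viewer there is one more tool, called after "Request:" in YAML: its name, and indented under it one key for each argument. servo_tool: Moves the arm, as the interface text tells. Its arguments: {"type":"object","properties":{"increments":{"type":"array"},"force":{"type":"number"}},"required":["increments"]}

```bash
ls; mkdir -p pics; python3 - <<'E'
from station import *
import cv2,numpy as np
np.set_printoptions(precision=4,suppress=True)
for n in("side","top","wrist"):
    cv2.imwrite(f"pics/{n}0.png",get_image(n)[:,:,::-1]); print(n,get_calibration(n))
print(get_obs())
E
```

```text
pics
side {'fx': 483.36354774451206, 'fy': 483.36354774451206, 'cx': 322.51726469672354, 'cy': 234.14250378351457, 'R': array([[-0.9648, -0.2624,  0.0186],
       [-0.2082,  0.7184, -0.6638],
       [ 0.1608, -0.6443, -0.7477]]), 't': array([0.6147, 0.1706, 0.8863])}
top {'fx': 531.429882086055, 'fy': 531.429882086055, 'cx': 309.41404719925555, 'cy': 241.24485866116416, 'R': array([[ 0.028 , -0.9996,  0.0084],
       [-0.9899, -0.0289, -0.1391],
       [ 0.1393, -0.0044, -0.9902]]), 't': array([0.0073, 0.627 , 1.0045])}
wrist {'fx': 371.64829954431775, 'fy': 371.64829954431775, 'cx': 316.32554766671234, 'cy': 241.11892803025702, 'mount': array([[-0.0009, -0.9658, -0.2594,  0.0655],
       [ 1.    , -0.0008, -0.0005, -0.0003],
       [ 0.0003, -0.2594,  0.9658, -0.1765],
       [ 0.    ,  0.    ,  0.    ,  1.    ]])}
{'t': 0.15, 'q': array([-1.269 ,  0.0532,  1.614 , -0.    ,  1.476 , -0.119 ]), 'dq': array([-0.0002, -0.0017, -0.0033,  0.0004, -0.0004,  0.0006]), 'effort': array([  0.0004, -39.4242, -37.0722,  -0.0001,   0.0047,  -0.    ]), 'tool_pos': array([ 0.2552, -0.57  ,  0.1965]), 'tool_rot': array([-3.0707, -0.6558,  0.0003]), 'contact_force': array([0.5996, 0.1947, 0.2605]), 'wrist_torque': array([ 0.0249, -0.0391,  0.0342]), 'grip_force': 0.0, 'opening': 0.08542830717322823}
```

View pics/top0.png

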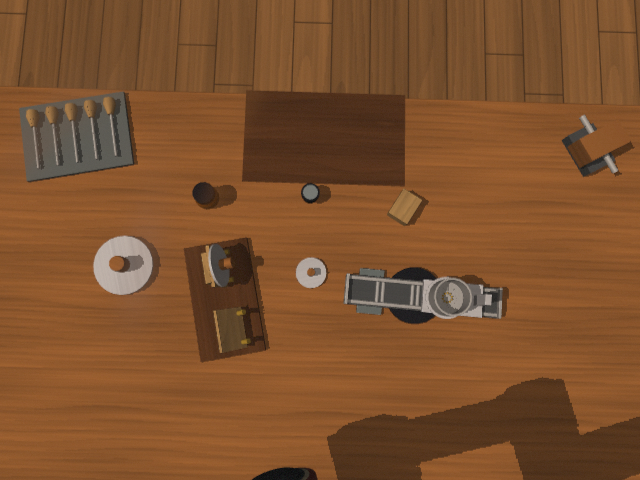

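View pics/side0.png

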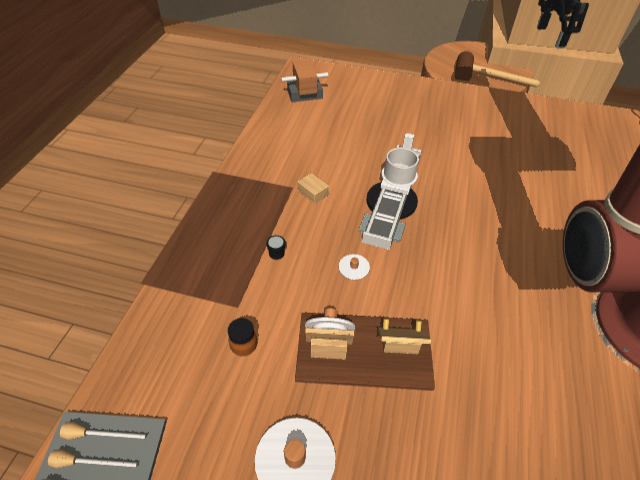

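Top view: the stand is on the left, with board corners at about (185,249), (250,238), (268,350) and (202,361). The 84 mm lid stands in the rack at about (220,265) and the 45° rest is at (232,330). The rail is on the right, running from (347,288) to (501,303), with the cup at (449,298) and the lug at (490,300). I'll zoom in for sharper pixel positions.

```bash
cat > h.py <<'E'
from station import *
import cv2,numpy as np
from scipy.spatial.transform import Rotation as Ro
np.set_printoptions(precision=4,suppress=True)
def ray(n,px,obs=None):
    c=get_calibration(n); u=(np.array(px,float)-[c['cx'],c['cy']])/[c['fx'],c['fy']]
    if n!="wrist":
        R=np.array(c['R']); return -R.T@np.array(c['t']), R.T@np.array([*u,1])
    M=np.array(c['mount']); r=np.hypot(*u)+1e-12
    d=np.array([*(u/r*np.sin(r)),np.cos(r)]); W=Ro.from_rotvec(obs['tool_rot']).as_matrix()
    return W@M[:3,3]+obs['tool_pos'], W@M[:3,:3]@d
def plane(n,px,z,obs=None):
    o,d=ray(n,px,obs); return o+d*(z-o[2])/d[2]
def proj(n,X,obs=None):
    c=get_calibration(n)
    if n!="wrist":
        p=np.array(c['R'])@X+c['t']; return p[:2]/p[2]*[c['fx'],c['fy']]+[c['cx'],c['cy']]
    M=np.array(c['mount']); W=Ro.from_rotvec(obs['tool_rot']).as_matrix()
    p=M[:3,:3].T@(W.T@(np.array(X)-obs['tool_pos'])-M[:3,3]); t=np.arctan2(np.hypot(*p[:2]),p[2])
    return p[:2]/np.hypot(*p[:2])*t*c['fx']+[c['cx'],c['cy']]
def tomove(delta,obs):  # world delta (m) -> tool mm
    return Ro.from_rotvec(obs['tool_rot']).as_matrix().T@np.array(delta)*1000
E
python3 - <<'E'
from h import *
im=cv2.imread("pics/top0.png")
a=cv2.resize(im[230:370,178:274],None,fx=4,fy=4,interpolation=cv2.INTER_CUBIC)
b=cv2.resize(im[260:330,340:510],None,fx=2.4,fy=2.4,interpolation=cv2.INTER_CUBIC)
o=np.zeros((560,800,3),np.uint8); o[:a.shape[0],:a.shape[1]]=a; o[:b.shape[0],390:390+b.shape[1]]=b
s=cv2.imread("pics/side0.png")[295:395,285:445]; s=cv2.resize(s,None,fx=2.5,fy=2.5,interpolation=cv2.INTER_CUBIC); o[200:450,390:790]=s
cv2.imwrite("pics/z.png",o)
for p in[(185,249),(250,238),(268,350),(202,361)]:print(plane("top",p,.012))
print("cup",plane("top",(449,297),.084),"rail",plane("top",(347,288),.03),plane("top",(501,303),.03))
E
```

```text
[0.6078 0.2764 0.012 ]
[0.6341 0.146  0.012 ]
[0.4118 0.1007 0.012 ]
[0.387  0.2296 0.012 ]
cup [ 0.5231 -0.2389  0.084 ] rail [ 0.5374 -0.0517  0.03  ] [ 0.5165 -0.3561  0.03  ]
```

View pics/z.png

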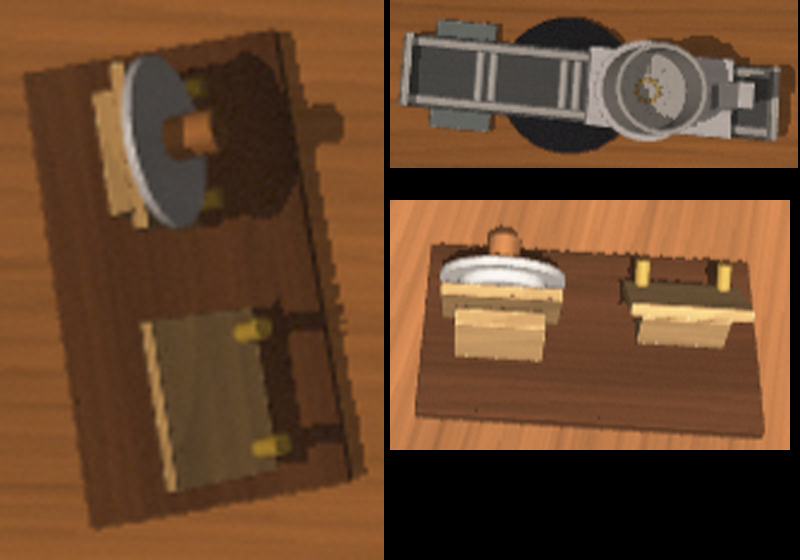

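The zoom shows the board's top-face corners at about (184,248.5), (246,238.7), (265.5,350.5) and (201,362) in full-image pixels. The cup rim centre is at about (451,297.5), and the carrier is short of station 1.

```bash
cat >> h.py <<'E'
def fit2(model,meas):  # rigid 2d: meas = R model + t
    m,w=np.array(model),np.array(meas); mc,wc=m.mean(0),w.mean(0)
    a=m-mc;b=w-wc; th=np.arctan2((a[:,0]*b[:,1]-a[:,1]*b[:,0]).sum(),(a*b).sum())
    R=np.array([[np.cos(th),-np.sin(th)],[np.sin(th),np.cos(th)]]); t=wc-R@mc
    return th,R,t,w-(m@R.T+t)
E
python3 - <<'E'
from h import *
P=[(184,248.5),(246,238.7),(265.5,350.5),(201,362)]
W=[plane("top",p,.012)[:2] for p in P]
th,R,t,e=fit2([(.115,.065),(.115,-.065),(-.115,-.065),(-.115,.065)],W)
print("stand",th,t,e*1000)
print("rack",R@[.062,-.0058]+t,"rest",R@[-.062,-.0042]+t)
print("cup",plane("top",(451.2,297.5),.084))
o=get_obs();print(Ro.from_rotvec(o['tool_rot']).as_matrix())
for k in[(.062,-.06),(-.062,-.06),(0,-.1)]:
  pass
T=np.array([*(R@[0,-.05]+t),.30]); print(T,tomove(T-o['tool_pos'],o))
E
```

```text
stand 0.2070608941703681 [0.5092 0.1924] [[ 0.3406 -1.1598]
 [-2.6867  1.579 ]
 [ 0.6417  0.4746]
 [ 1.7044 -0.8938]]
rack [0.5711 0.1995] rest [0.4494 0.1755]
cup [ 0.5223 -0.243   0.084 ]
[[ 0.9127  0.4085 -0.0005]
 [ 0.4085 -0.9127  0.0015]
 [ 0.0002 -0.0016 -1.    ]]
[0.5195 0.1435 0.3   ] [ 532.7475 -543.3466 -102.5971]
```

Request:
servo_tool:
  increments:
    - [1,40,-41,-15,1]
    - [1,40,-41,-15,1]
    - [1,40,-41,-15,1]
    - [1,40,-41,-15,1]
    - [1,40,-41,-15,1]
    - [1,40,-41,-15,1]
    - [1,0,0,0,0]
    - [1,0,0,0,0]
  force: 20

```text
t: 1.15
tool_pos: [0.3875, -0.2536, 0.2869]
tool_rot: [-3.102, -0.495, 0.001]
contact_force: [-0.2, 0.2, -0.3]
opening: 0.0851
grip_force: 0.0
```

```bash
python3 - <<'E'
from h import *
import pickle
o=get_obs(); im=get_image("wrist")[:,:,::-1]; cv2.imwrite("pics/w1.png",im); pickle.dump(o,open("w1.pkl","wb"))
print(o['t'],o['tool_pos'],o['q'],proj("wrist",[.5223,-.243,.084],o))
E
```

```text
1.15 [ 0.3875 -0.2536  0.2869] [-0.7401 -0.3824  1.8515 -0.0006  1.673   0.5141] [348.3599  79.8424]
```

View pics/w1.png

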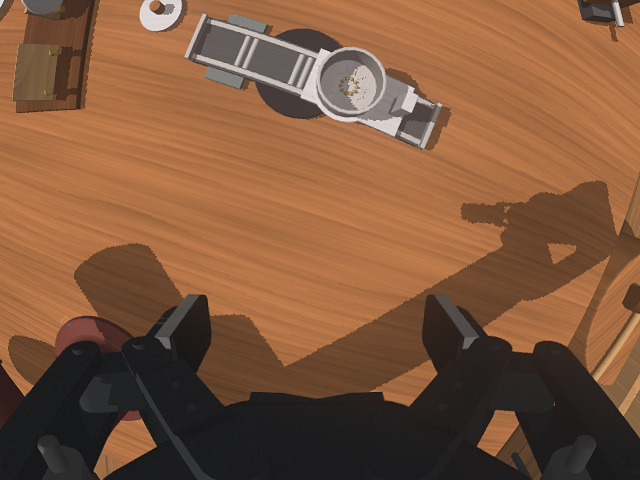

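The wrist view shows the cup rim centre at about (350,82), against (348,80) predicted, so the two views agree. I'll move on above the stand.

Request:
servo_tool:
  increments:
    - [1,28.7,-43.6,0,0]
    - [1,28.7,-43.6,0,0]
    - [1,28.7,-43.6,0,0]
    - [1,28.7,-43.6,0,0]
    - [1,28.7,-43.6,0,0]
    - [1,28.7,-43.6,0,0]
    - [1,28.7,-43.6,0,0]
    - [1,28.7,-43.6,0,0]
    - [1,0,0,0,6.2]
    - [1,0,0,0,0]

```text
t: 2.45
tool_pos: [0.4979, 0.1484, 0.2861]
tool_rot: [3.124, 0.325, -0.004]
contact_force: [0.4, 0.3, -0.2]
opening: 0.0855
grip_force: 0.0
```

```bash
python3 - <<'E'
from h import *
import pickle
o=get_obs(); im=get_image("wrist")[:,:,::-1]; pickle.dump(o,open("w2.pkl","wb"))
print(o['t'],o['tool_pos'],o['q'],Ro.from_rotvec(o['tool_rot']).as_matrix()[:,0])
th=.2071;R=np.array([[np.cos(th),-np.sin(th)],[np.sin(th),np.cos(th)]]);t=np.array([.5092,.1924])
im=np.ascontiguousarray(im)
cv2.imwrite("pics/w2.png",im)
for x,y in[(.115,.065),(.115,-.065),(-.115,-.065),(-.115,.065)]: print(proj("wrist",[*(R@[x,y]+t),.012],o))
for n,m in(("rack",(.062,-.0058,.0616)),("rest",(-.062,-.0042,.0662))): print(n,proj("wrist",[*(R@m[:2]+t),m[2]],o))
E
```

```text
2.45 [0.4979 0.1484 0.2861] [ 0.1465 -0.2371  1.7381 -0.0003  1.6429  1.5097] [ 0.9785  0.2061 -0.0024]
[229.4083  88.7565]
[336.9652  86.1225]
[335.5253 270.0117]
[235.7206 269.6204]
rack [283.8792 127.9014]
rest [283.7225 241.3368]
```

View pics/w2.png

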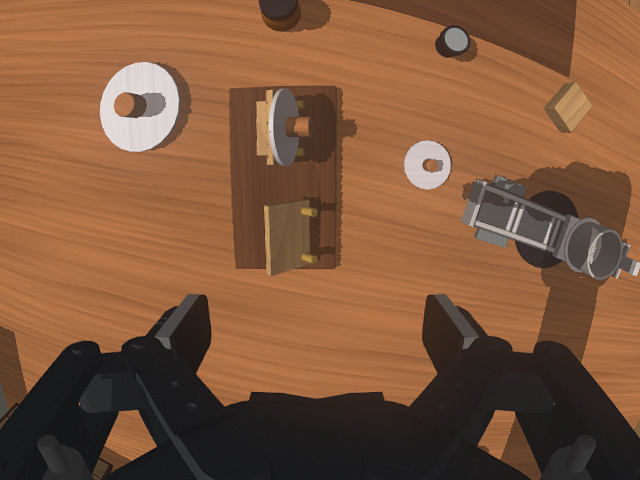

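The stand matches the prediction to within about 2 px: corners (230,88), (335,86), (335,269), (236,268), and lid centre row 127. I'll check the lid's rim columns before descending.

```bash
python3 - <<'E'
from h import *
import pickle
o=pickle.load(open("w2.pkl","rb")); im=cv2.imread("pics/w2.png")
th=.2071;R=np.array([[np.cos(th),-np.sin(th)],[np.sin(th),np.cos(th)]]);t=np.array([.5092,.1924])
for y,z in((.0051,.1022),(.0003,.1035),(-.0357,.0696)): print(proj("wrist",[*(R@[.062,y]+t),z],o))
for r in(110,120,127): print(r,[tuple(map(int,im[r,c])) for c in range(258,284,1)])
print(im[[84,86,88,90,92,94,160,162,164,166,168,170],284])
T=np.array([*(R@[.062,0]+t),.082]);print(tomove(T-o['tool_pos'],o))
E
```

```text
[268.9588 126.5408]
[273.7605 126.3603]
[311.8386 127.3051]
110 [(105, 154, 203), (103, 151, 197), (103, 153, 200), (103, 154, 201), (105, 155, 202), (104, 154, 203), (104, 155, 204), (84, 124, 162), (97, 146, 190), (104, 156, 205), (102, 156, 208), (140, 173, 212), (186, 196, 214), (201, 203, 213), (199, 203, 214), (186, 188, 200), (140, 142, 152), (77, 81, 90), (83, 86, 95), (84, 87, 97), (84, 87, 97), (84, 87, 97), (85, 88, 97), (86, 87, 97), (86, 88, 98), (85, 89, 98)]
120 [(101, 150, 197), (102, 151, 198), (103, 151, 198), (103, 153, 199), (104, 153, 201), (104, 154, 201), (105, 155, 203), (104, 154, 203), (98, 146, 191), (103, 155, 204), (107, 156, 207), (218, 219, 223), (217, 218, 224), (216, 217, 224), (217, 219, 227), (134, 136, 146), (78, 82, 90), (83, 86, 94), (84, 87, 95), (83, 86, 94), (83, 86, 95), (83, 86, 94), (83, 86, 94), (83, 86, 95), (84, 87, 95), (83, 86, 95)]
127 [(97, 142, 186), (95, 140, 183), (97, 143, 187), (100, 148, 193), (102, 151, 197), (105, 155, 202), (104, 154, 202), (103, 151, 198), (97, 144, 189), (100, 153, 205), (125, 167, 212), (222, 220, 224), (212, 214, 221), (212, 214, 222), (221, 223, 230), (112, 114, 123), (81, 83, 92), (80, 84, 92), (81, 85, 93), (81, 84, 92), (82, 85, 93), (81, 85, 93), (82, 85, 93), (82, 86, 93), (81, 85, 93), (83, 85, 93)]
[[ 68 110 169]
 [ 44  64  96]
 [ 69  79 106]
 [ 85  89  99]
 [ 84  88  98]
 [ 86  89  99]
 [ 83  86  94]
 [ 82  85  92]
 [ 84  86  93]
 [ 63  76 101]
 [ 46  67 103]
 [ 47  69 104]]
[ 82.6379 -40.7776 203.9162]
```

Request:
servo_tool:
  increments:
    - [1,41.3,-20.4,0,0]
    - [1,41.3,-20.4,0,0]
    - [1,0,0,40,0]
    - [1,0,0,50,0]
    - [1,0,0,50,0]
    - [1,0,0,40,0]
    - [1,0,0,24,0]
    - [0.5,0,0,0,0]
    - [0.25,0,0,0,0]
    - [0,0,0,0,0]
    - [0,0,0,0,0]
    - [0,0,0,0,0]
  force: 25

```text
t: 4.0
tool_pos: [0.5703, 0.2065, 0.0841]
tool_rot: [-3.124, -0.326, -0.002]
contact_force: [-0.2, 0.3, -0.2]
opening: 0.0002
grip_force: 0.0
```

The gripper closed on nothing, so I need to look.

```bash
python3 - <<'E'
from h import *
o=get_obs(); a=get_image("wrist")[:,:,::-1]; b=get_image("side")[:,:,::-1]
print(o['tool_pos'],o['opening'],o['t'],proj("side",o['tool_pos']))
cv2.imwrite("pics/c1.png",np.hstack([cv2.resize(a[60:460,120:520],(400,400)),cv2.resize(b[240:400,270:430],(400,400))]))
E
```

```text
[0.5703 0.2065 0.0841] 0.00019419216291859047 4.0 [329.8128 323.4112]
```

View pics/c1.png

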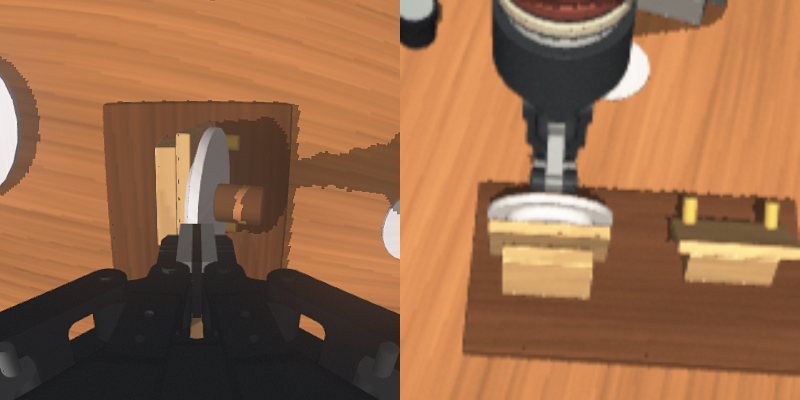

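```bash
python3 - <<'E'
from h import *
o=get_obs(); f=lambda n,X:(lambda p:((p-[120,60]) if n=="wrist" else (p-[270,240])*2.5+[400,0]).round(0))(proj(n,X,o))
th=.2071;R=np.array([[np.cos(th),-np.sin(th)],[np.sin(th),np.cos(th)]]);t=np.array([.5092,.1924])
W=lambda x,y,z:np.array([*(R@[x,y]+t),z])
for k,X in dict(tcp=o['tool_pos'],tcpup=o['tool_pos']+[0,0,.02],lidtop=W(.062,.0051,.1022),knobtip=W(.062,-.0357,.0696),lidx=W(.104,-.0058,.0616),c1=W(.115,.065,.012),c2=W(.115,-.065,.012)).items(): print(k,f("wrist",X),f("side",X))
E
```

```text
tcp [197. 216.] [550. 209.]
tcpup [197. 231.] [551. 192.]
lidtop [189. 230.] [551. 199.]
knobtip [264. 207.] [553. 172.]
lidx [210. 128.] [487. 213.]
c1 [103. 105.] [462. 345.]
c2 [294. 105.] [479. 177.]
```

```bash
python3 - <<'E'
from h import *
np.save("a.npy",get_image("wrist")[:,:,::-1])
E
```

Request:
servo_tool:
  increments:
    - [0.4,0,0,0,0]
    - [0.4,0,0,0,0]
    - [0.4,0,0,0,0]

```text
t: 4.53
tool_pos: [0.5699, 0.2064, 0.0833]
tool_rot: [-3.125, -0.326, 0.0]
contact_force: [0.4, 0.2, -0.2]
opening: 0.0338
grip_force: 0.0
```

```bash
python3 - <<'E'
from h import *
a=np.load("a.npy"); b=get_image("wrist")[:,:,::-1]
f=lambda i:cv2.resize(i[230:360,250:380],(400,400),interpolation=cv2.INTER_CUBIC)
cv2.imwrite("pics/c2.png",np.hstack([f(a),f(b)]))
o=get_obs();print(o['tool_pos'],o['opening'])
print((proj("wrist",o['tool_pos'],o)-[250,230])*400/130)
E
```

```text
[0.57   0.2064 0.0834] 0.0342803766428913
[206.6312 140.0054]
```

View pics/c2.png

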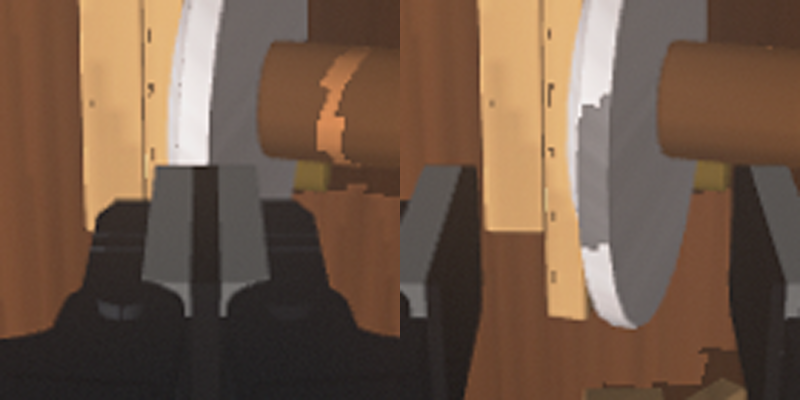

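```bash
python3 - <<'E'
from h import *
o=get_obs(); R=Ro.from_rotvec(o['tool_rot']).as_matrix()
print("lidtop y",[ (proj("wrist",o['tool_pos']+R@[x,0,-z],o)).round(1) for x in(0,.011) for z in(0,.01,.02,.03)])
E
```

```text
lidtop y [array([317.2, 275.5]), array([317.2, 282.7]), array([317.2, 290.7]), array([317.3, 299.7]), array([317.2, 254.7]), array([317.2, 261. ]), array([317.2, 268. ]), array([317.3, 275.8])]
```

Even shut, the fingertips show at image row 284, which puts them well above where the reported TCP should be. So they closed over the lid's top. I'll go lower in small steps and watch the force.

Request:
servo_tool:
  increments:
    - [0.4,0,0,6,0]
    - [0.4,0,0,6,0]
    - [0.4,0,0,0,0]
    - [0.1,0,0,0,0]
    - [0,0,0,0,0]
    - [0,0,0,0,0]

```text
t: 5.32
tool_pos: [0.5701, 0.2064, 0.0717]
tool_rot: [-3.125, -0.326, -0.001]
contact_force: [0.4, -0.3, 0.4]
opening: -0.0003
grip_force: 0.0
```

Request:
servo_tool:
  increments:
    - [0.4,0,0,0,0]
    - [0.4,0,0,0,0]
    - [0.4,0,0,7,0]
    - [0.4,0,0,7,0]
    - [0.4,0,0,0,0]
    - [0.2,0,0,0,0]
    - [0,0,0,0,0]
    - [0,0,0,0,0]
  force: 20

```text
t: 6.32
tool_pos: [0.5703, 0.2058, 0.0577]
tool_rot: [3.123, 0.326, 0.001]
contact_force: [1.0, -2.3, 1.0]
opening: 0.0064
grip_force: 19.0
```

Request:
servo_tool:
  increments:
    - [0.4,0,0,0,0]
    - [0.4,0,0,0,0]
    - [0.4,0,0,9,0]
    - [0.4,0,0,0,0]
    - [0.2,0,0,0,0]
    - [0,0,0,0,0]
    - [0,0,0,0,0]

```text
t: 7.2
tool_pos: [0.57, 0.2062, 0.0484]
tool_rot: [3.124, 0.326, -0.0]
contact_force: [-0.2, -0.1, -0.2]
opening: 0.0105
grip_force: 19.6
```

```bash
python3 - <<'E'
from h import *
o=get_obs(); b=get_image("wrist")[:,:,::-1]; s=get_image("side")[:,:,::-1]
f=lambda i:cv2.resize(i,(400,400),interpolation=cv2.INTER_CUBIC)
cv2.imwrite("pics/c3.png",np.hstack([f(b[200:360,240:400]),f(s[260:380,280:400])]))
print(o['tool_pos'],o['opening'],o['contact_force'],o['grip_force'],o['wrist_torque'])
E
```

```text
[0.57   0.2062 0.0484] 0.01054611725851418 [-0.2463 -0.1144 -0.2394] 19.61804066755576 [-0.1686  0.0332 -0.0009]
```

View pics/c3.png

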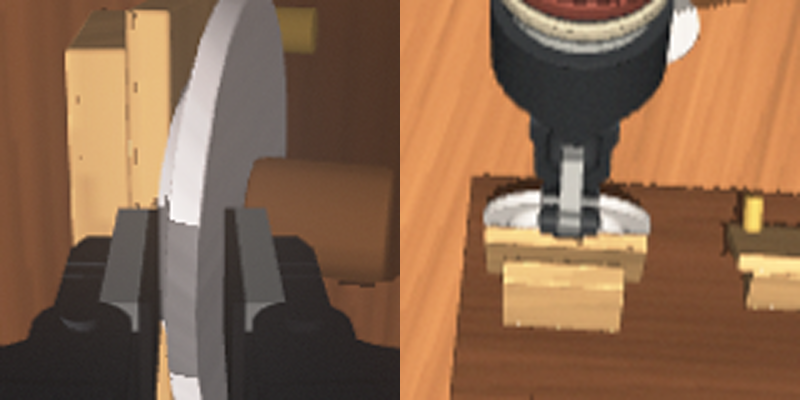

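The lid is pinched through its flange: the opening is 10.5 mm and the rim sits between the pads, still leaning in the rack. Lifting it now.

Request:
servo_tool:
  increments:
    - [0,0,0,0,0]
    - [0,0,0,-6,0]
    - [0,0,0,-10,0]
    - [0,0,0,-15,0]
    - [0,0,0,-20,0]
    - [0,0,0,-25,0]
    - [0,0,0,-15,0]
    - [0,0,0,0,0]
  force: 30

```text
t: 8.3
tool_pos: [0.5713, 0.2067, 0.1419]
tool_rot: [-3.124, -0.326, -0.006]
contact_force: [0.4, -0.9, -0.2]
opening: 0.0097
grip_force: 29.4
```

```bash
python3 - <<'E'
from h import *
o=get_obs(); b=get_image("wrist")[:,:,::-1]; s=get_image("side")[:,:,::-1]
f=lambda i:cv2.resize(i,(400,400),interpolation=cv2.INTER_CUBIC)
cv2.imwrite("pics/c4.png",np.hstack([f(b[140:380,200:440]),f(s[220:380,270:430])]))
print(o['tool_pos'],o['opening'],o['contact_force'],o['grip_force'],o['wrist_torque'])
E
```

```text
[0.5713 0.2067 0.1419] 0.009687893993112739 [ 0.3953 -0.9035 -0.1679] 29.375022710300982 [-0.0067  0.0361  0.0114]
```

View pics/c4.png

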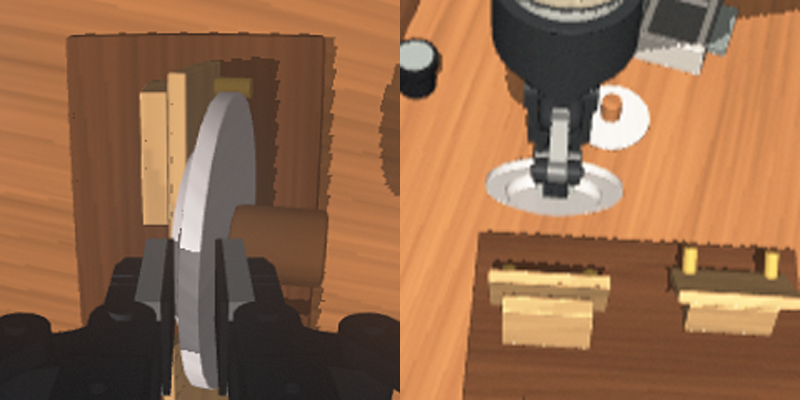

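The lid is held at about 75°: the side ellipse's aspect ratio is 0.44, and it keeps the same tilt it had in the rack. Next I'll carry it over to the sloping rest.

Request:
servo_tool:
  increments:
    - [0,-31.4,4.4,0,0]
    - [0,-31.4,4.4,0,0]
    - [0,-31.4,4.3,0,0]
    - [0,-31.4,4.3,0,0]
    - [0,0,0,25,0]
    - [0,0,0,20,0]
    - [0,0,0,10,0]
    - [0,0,0,8,0]
    - [0,0,0,0,0]

```text
t: 9.52
tool_pos: [0.4503, 0.1634, 0.0758]
tool_rot: [3.125, 0.326, -0.002]
contact_force: [-0.5, 0.0, -0.7]
opening: 0.0103
grip_force: 29.3
```

```bash
cat >> h.py <<'E'
TH=.2071; RS=np.array([[np.cos(TH),-np.sin(TH)],[np.sin(TH),np.cos(TH)]]); TS=np.array([.5092,.1924])
def st(o): return np.array([*(RS.T@(o['tool_pos'][:2]-TS)),o['tool_pos'][2]])
def report():
    o=get_obs(); print(o['t'],st(o)*1000,o['opening']*1000,o['contact_force'],o['grip_force'],o['wrist_torque'],Ro.from_rotvec(o['tool_rot']).as_matrix()[:2,0])
E
python3 -c "
from h import *
report()"
```

```text
9.525 [-63.5647 -16.297   75.848 ] 10.304581790883976 [-0.4679  0.0171 -0.6546] 29.31985122151673 [ 0.0537 -0.0014 -0.0614] [0.9785 0.2064]
```

Request:
servo_tool:
  increments:
    - [0,1.5,0,3,0]
    - [0,0,0,2,0]
    - [0,0,0,2,0]
    - [0,0,0,0,0]

```text
t: 10.02
tool_pos: [0.452, 0.1637, 0.0693]
tool_rot: [3.125, 0.326, -0.0]
contact_force: [0.4, 0.4, -1.8]
opening: 0.0104
grip_force: 29.3
```

Request:
servo_tool:
  increments:
    - [0,0,0,2,0]
    - [0,0,0,1.5,0]
    - [0,0,0,0,0]

```text
t: 10.4
tool_pos: [0.4526, 0.1643, 0.0672]
tool_rot: [-3.124, -0.326, -0.001]
contact_force: [-3.2, 2.1, 5.0]
opening: 0.01
grip_force: 31.1
```

The bottom edge is touching the pegs, with +5 N in z. I'll ease the jaw open so the lid leans on the rear finger, then follow it down.

Request:
servo_tool:
  increments:
    - [0.16,0,0,0,0]
    - [0.22,0,0,0,0]
    - [0.22,0,-4,1.5,0]
    - [0.22,0,-5,2,0]
    - [0.22,0,-5,2,0]
    - [0.22,0,-5,2.5,0]
    - [0.22,0,-5,2.5,0]
    - [0.22,0,-5,2.5,0]
    - [0.22,0,-4,0,0]
    - [0.22,0,-2,0,0]
    - [0.22,0,0,0,0]
  force: 20

```text
t: 11.78
tool_pos: [0.4451, 0.1981, 0.0531]
tool_rot: [3.125, 0.326, 0.001]
contact_force: [0.8, 0.6, 0.2]
opening: 0.0189
grip_force: 0.0
```

```bash
python3 - <<'E'
from h import *
report()
b=get_image("wrist")[:,:,::-1]; s=get_image("side")[:,:,::-1]
f=lambda i:cv2.resize(i,(400,400),interpolation=cv2.INTER_CUBIC)
cv2.imwrite("pics/c5.png",np.hstack([f(b[140:380,200:440]),f(s[240:380,320:460])]))
E
```

```text
11.775 [-61.5973  18.7589  53.0977] 18.860358830996397 [0.7677 0.5724 0.2116] 0.0 [-0.0055 -0.0036  0.0346] [0.9784 0.2066]
```

View pics/c5.png

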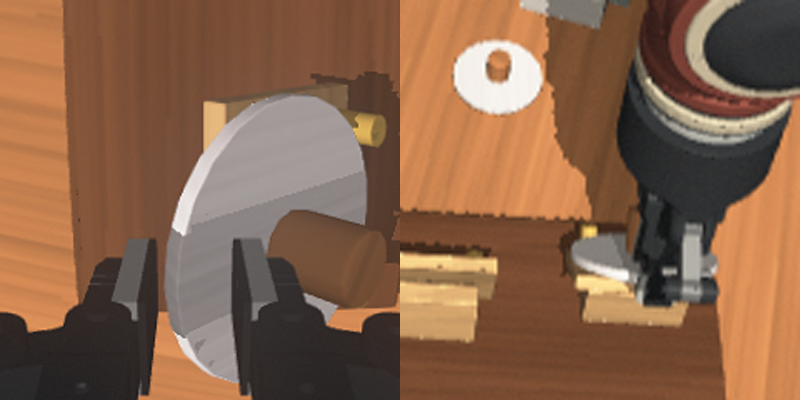

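The wrist view shows the lid lying back on the rest, knob up, with the fingers clear. I'll withdraw, spin by -90° for the knob grip, then check the lid numerically.

Request:
servo_tool:
  increments:
    - [0.22,0,0,-20,0]
    - [0.22,0,0,-40,0]
    - [0.22,0,18.5,-40,0]
    - [0.5,0,18.5,-10,-10]
    - [0.7,0,0,0,-10]
    - [0.7,0,0,0,-10]
    - [0.7,0,0,0,-10]
    - [0.7,0,0,0,-10]
    - [0.7,0,0,0,-10]
    - [0.7,0,0,0,-10]
    - [0.7,0,0,0,-10]
    - [0.7,0,0,0,-10]

```text
t: 13.38
tool_pos: [0.4526, 0.1616, 0.163]
tool_rot: [1.972, 2.445, 0.0]
contact_force: [1.0, 0.1, 0.4]
opening: 0.0596
grip_force: 0.0
```

Request:
servo_tool:
  increments:
    - [0.7,0,0,0,0]

```text
t: 13.5
tool_pos: [0.4526, 0.1616, 0.1629]
tool_rot: [1.982, 2.438, 0.0]
contact_force: [0.3, 0.4, -0.3]
opening: 0.0603
grip_force: 0.0
```

```bash
python3 - <<'E'
from h import *
report(); o=get_obs(); print(o['q'])
b=np.ascontiguousarray(get_image("wrist")[:,:,::-1]); cv2.imwrite("pics/w5.png",b)
W=lambda x,y,z:np.array([*(RS@[x,y]+TS),z])
u=np.array([0,.707,.707]);n=np.array([0,-.707,.707]);X=np.array([1,0,0]);O=np.array([-.062,-.0042,.0662])
P=lambda a,b_,c:proj("wrist",W(*(O+a*X+b_*u+c*n)),o)
print("knob tip c",P(0,0,.031),"knob sides",P(.011,0,.031),P(-.011,0,.031),"flange",[P(.042*np.cos(a),.042*np.sin(a),.005).round(0) for a in np.arange(0,6.28,np.pi/4)])
hsv=cv2.cvtColor(b,cv2.COLOR_BGR2HSV)
m=(hsv[...,1]<45).astype(np.uint8)
k,l,s,c=cv2.connectedComponentsWithStats(m)
for i in range(1,k):
    if s[i,4]>600: print("grey",s[i],c[i],hsv[l==i][:,2].mean())
E
```

```text
13.5 [-61.7399 -18.4803 162.9447] 60.28002629488005 [ 0.2911  0.374  -0.3473] 0.0 [-0.0026 -0.0042  0.0198] [-0.2041  0.9789]
[ 0.188  -0.2812  1.9775 -0.      1.4452 -0.0175]
knob tip c [316.1884 249.3661] knob sides [331.7925 249.325 ] [300.5858 249.3975] flange [array([372., 219.]), array([360., 194.]), array([316., 183.]), array([272., 195.]), array([260., 219.]), array([280., 239.]), array([316., 246.]), array([353., 239.])]
grey [ 432    0  110   66 5096] [489.6411  30.7665] 205.2311616954474
grey [623   0  17  90 946] [633.3182  34.5074] 96.75475687103594
grey [ 262  176  112   70 5298] [317.5109 207.621 ] 139.73801434503585
grey [    0   288   638   192 64631] [310.756  418.6761] 48.26688431248163
```

The lid is confirmed on the rest: the grey blob spans columns 262–373 and rows 176–245, as predicted. I'll go down for the knob.

Request:
servo_tool:
  increments:
    - [0.7,-1,0,40,0]
    - [0.6,0,0,40,0]
    - [0.5,0,0,25,0]
    - [0.5,0,0,12,0]
    - [0.5,0,0,8,0]
    - [0.5,0,0,4,0]
    - [0.5,0,0,0,0]

```text
t: 14.42
tool_pos: [0.4533, 0.1609, 0.0345]
tool_rot: [1.979, 2.439, 0.001]
contact_force: [0.1, -0.2, 0.4]
opening: 0.043
grip_force: 0.0
```

Request:
servo_tool:
  increments:
    - [0.35,0,0,0,0]
    - [0.3,0,0,0,0]
    - [0,0,0,0,0]
    - [0,0,0,0,0]
    - [0,0,0,0,0]
  force: 20

```text
t: 15.05
tool_pos: [0.4537, 0.1609, 0.0346]
tool_rot: [1.978, 2.439, 0.003]
contact_force: [2.4, 0.2, 1.7]
opening: 0.0214
grip_force: 21.3
```

```bash
python3 - <<'E'
from h import *
report()
E
```

```text
15.05 [-60.802  -19.3626  34.57  ] 21.384414972520425 [2.4134 0.1975 1.7136] 21.31611943244934 [ 0.1262 -0.4226  0.0149] [-0.2064  0.9785]
```

Request:
servo_tool:
  increments:
    - [0,-4,0,-6,0]
    - [0,-6,0,-12,0]
    - [0,0,0,-30,0]
    - [0,0,0,-40,0]
    - [0,0,0,-40,0]
    - [0,0,0,0,0]
    - [0,0,0,0,0]

```text
t: 15.92
tool_pos: [0.4539, 0.1505, 0.1609]
tool_rot: [-1.979, -2.439, 0.003]
contact_force: [0.0, 1.1, -2.8]
opening: 0.021
grip_force: 21.2
```

```bash
python3 - <<'E'
from h import *
report(); o=get_obs()
b=np.ascontiguousarray(get_image("wrist")[:,:,::-1]); cv2.imwrite("pics/w6.png",b)
R=Ro.from_rotvec(o['tool_rot']).as_matrix()
# predicted silhouettes in tool frame: knob pivot; lid at tilt a (axis from vertical toward tool -x)
K=np.array([0.0195-.0042-.0127-.0,0,0]) 
piv=np.array([.0152-.0127,0,-(.0316+.0127)]) # knob mid rel tool (x,y,z tool)
for a in(0,15,30,45,60):
    t=np.radians(a); n=np.array([-np.sin(t),0,-np.cos(t)]); u=np.array([np.cos(t),0,-np.sin(t)])
    O=piv-.018*n
    f=lambda au:[proj("wrist",o['tool_pos']+R@(O+.042*(np.cos(g)*u+np.sin(g)*np.array([0,1,0]))+au*n),o) for g in np.arange(0,6.28,.1)]
    pts=np.array(f(0)+f(.005)); print(a,pts.min(0).round(0),pts.max(0).round(0))
hsv=cv2.cvtColor(b,cv2.COLOR_BGR2HSV); m=(hsv[...,1]<45).astype(np.uint8)
k,l,s,c=cv2.connectedComponentsWithStats(m)
for i in range(1,k):
    if s[i,4]>600: print("grey",s[i],c[i].round(0),hsv[l==i][:,2].mean().round(0))
mm=(hsv[...,1]<45)&(hsv[...,2]>75); mm[:, :200]=0; mm[:,440:]=0; ys,xs=np.nonzero(mm); print(xs.min(),xs.max(),ys.min(),ys.max())
for y in range(120,320,12): 
    x=np.nonzero(mm[y])[0]; print(y,(x.min(),x.max(),len(x)) if len(x) else None)
E
```

```text
15.925 [-62.7171 -29.6586 160.8743] 20.96026294823084 [ 0.0362  1.1215 -2.8203] 21.170274317264557 [-0.0111 -0.0366 -0.006 ] [-0.2061  0.9785]
0 [220. 196.] [414. 377.]
15 [218. 192.] [415. 357.]
30 [216. 196.] [418. 335.]
45 [213. 210.] [420. 313.]
60 [210. 236.] [423. 291.]
grey [ 436    0  108   56 4381] [494.  24.] 204.0
grey [626   0  14  82 679] [634.  29.] 92.0
grey [   31   207   572   273 80228] [313. 385.] 66.0
214 439 0 396
120 None
132 None
144 None
156 None
168 None
180 None
192 None
204 None
216 (np.int64(259), np.int64(374), 116)
228 (np.int64(235), np.int64(400), 166)
240 (np.int64(222), np.int64(412), 191)
252 (np.int64(216), np.int64(417), 202)
264 (np.int64(214), np.int64(419), 206)
276 (np.int64(216), np.int64(417), 154)
288 (np.int64(225), np.int64(407), 120)
300 (np.int64(244), np.int64(388), 51)
312 (np.int64(265), np.int64(368), 32)
```

The knob is gripped with the lid still at 45°: the silhouette runs across columns 214–419 with its top at about row 208, against 210 predicted. I'll carry it toward the cup, stopping short to re-measure.

Request:
servo_tool:
  increments:
    - [0,-25,-8,0,0]
    - [0,-40,-12,0,0]
    - [0,-45,-14,0,0]
    - [0,-45,-14,0,0]
    - [0,-45,-14,0,0]
    - [0,-45,-14,0,0]
    - [0,-45,-14,0,0]
    - [0,-45,-13,0,0]
    - [0,-25,-7,0,0]
    - [0,-12,-3,0,4]
    - [0,0,0,0,8]
    - [0,0,0,0,9.6]
  force: 25

```text
t: 17.48
tool_pos: [0.4196, -0.2357, 0.1593]
tool_rot: [-2.404, -2.016, 0.002]
contact_force: [0.3, -0.1, -1.1]
opening: 0.0208
grip_force: 25.1
```

Request:
servo_tool:
  increments:
    - [0,0,0,0,10]
    - [0,0,0,0,10]
    - [0,0,0,0,10]
    - [0,0,0,0,10]
    - [0,0,0,0,10]
    - [0,0,0,0,10]
    - [0,0,0,0,10]
    - [0,0,0,0,10]
    - [0,0,0,0,4.2]
    - [0,0,0,0,0]
    - [0,0,0,0,0]

```text
t: 18.85
tool_pos: [0.4204, -0.2359, 0.1607]
tool_rot: [-3.138, 0.105, 0.003]
contact_force: [-0.4, 1.0, -1.1]
opening: 0.0207
grip_force: 25.2
```

```bash
python3 - <<'E'
from h import *
import pickle
o=get_obs(); print(o['t'],o['tool_pos'],Ro.from_rotvec(o['tool_rot']).as_matrix()[:,0],o['q'],o['opening'],o['contact_force'])
b=np.ascontiguousarray(get_image("wrist")[:,:,::-1]); cv2.imwrite("pics/w7.png",b); pickle.dump(o,open("w7.pkl","wb"))
print("w1",plane("wrist",(350,82),.084,pickle.load(open("w1.pkl","rb"))))
C=np.array([.5223,-.243,.084]); print("pred",proj("wrist",C,o),[proj("wrist",C+[.036*np.cos(a),.036*np.sin(a),0],o).round(0) for a in np.arange(0,6.28,np.pi/2)])
hsv=cv2.cvtColor(b,cv2.COLOR_BGR2HSV); m=((hsv[...,1]<45)&(hsv[...,2]>75)).astype(np.uint8)
k,l,s,c=cv2.connectedComponentsWithStats(m)
for i in range(1,k):
    if s[i,4]>300: print("grey",s[i],c[i].round(0),hsv[l==i][:,2].mean().round(0))
E
```

```text
18.85 [ 0.4204 -0.2359  0.1607] [ 0.9978 -0.0668 -0.002 ] [-0.6658 -0.2734  1.9751 -0.0001  1.4422  0.9718] 0.02069098512981221 [-0.369   0.9625 -1.1467]
w1 [ 0.5206 -0.2454  0.084 ]
pred [317.3564  89.6439] [array([314.,  39.]), array([264.,  94.]), array([321., 142.]), array([371.,  87.])]
grey [  104    38   348   119 27077] [279. 101.] 150.0
grey [  40   70   44   58 1702] [63. 99.] 214.0
grey [  213   208   207   125 14943] [316. 256.] 159.0
grey [ 46 452  32  28 314] [ 61. 468.] 105.0
```

```bash
cat >> h.py <<'E'
def rect(n,im,o,c,z,half=.07,mm=.4):
    N=int(2*half/(mm*1e-3)); g=(np.arange(N)-N/2)*mm*1e-3
    mp=np.array([[proj(n,np.array([c[0]+x,c[1]+y,z]),o) for x in g] for y in g],np.float32)
    return cv2.remap(im,mp[...,0],mp[...,1],cv2.INTER_LINEAR),N,mm
def circ(n,im,o,c,z,r):
    g,N,mm=rect(n,cv2.cvtColor(im,cv2.COLOR_BGR2GRAY),o,c,z)
    h=cv2.HoughCircles(cv2.GaussianBlur(g,(5,5),0),cv2.HOUGH_GRADIENT_ALT,1.,5,param1=150,param2=.5,minRadius=int(r[0]/mm),maxRadius=int(r[1]/mm))
    if h is None: return None
    return [(round(float(c[0]+(a-N/2)*mm*1e-3),4),round(float(c[1]+(b-N/2)*mm*1e-3),4),round(float(q*mm),1)) for a,b,q in h[0]]
E
python3 - <<'E'
from h import *
import pickle
c=(.522,-.244)
for n,f in(("wrist","w7"),("wrist","w1"),("wrist","w2"),("top","top0")):
    o=pickle.load(open(f+".pkl","rb")) if n=="wrist" else None
    print(f,circ(n,cv2.imread(f"pics/{f}.png"),o,c,.084,(29,39)))
E
```

```text
Traceback (most recent call last):
  File "h.py", line 37, in circ
    g,N,mm=rect(n,cv2.cvtColor(im,cv2.COLOR_BGR2GRAY),o,c,z)
           ~~~~^^^^^^^^^^^^^^^^^^^^^^^^^^^^^^^^^^^^^^^^^^^^^
  File "h.py", line 34, in rect
    mp=np.array([[proj(n,np.array([c[0]+x,c[1]+y,z]),o) for x in g] for y in g],np.float32)
                  ~~~~^^^^^^^^^^^^^^^^^^^^^^^^^^^^^^^^^
  File "h.py", line 15, in proj
    c=get_calibration(n)
ValueError: time passes only in moves, steps and waits
```

```bash
sed -i 's/^np.set_printoptions.*/&\nimport functools; get_calibration=functools.lru_cache(get_calibration)/' h.py
python3 - <<'E'
from h import *
import pickle
c=(.522,-.244)
for n,f in(("wrist","w7"),("wrist","w1"),("wrist","w2"),("top","top0")):
    o=pickle.load(open(f+".pkl","rb")) if n=="wrist" else None
    print(f,circ(n,cv2.imread(f"pics/{f}.png"),o,c,.084,(29,39)))
print(get_obs()['t'])
E
```

```text
w7 [(0.522, -0.2444, 35.4), (0.5212, -0.2568, 35.6), (0.5156, -0.2344, 35.8), (0.5132, -0.2528, 35.2), (0.522, -0.2444, 31.1)]
w1 [(0.5224, -0.246, 35.8), (0.5152, -0.2364, 35.3), (0.5224, -0.246, 32.1), (0.514, -0.2452, 30.3)]
w2 [(0.5236, -0.2436, 34.6)]
top0 [(0.5252, -0.2452, 33.7), (0.5212, -0.2312, 32.4), (0.5176, -0.2352, 35.8)]
18.9
```

The cup's mouth is at (0.522, -0.2445), from concentric circles in two wrist views. Moving above it.

Request:
servo_tool:
  increments:
    - [0,25,0.9,0,0]
    - [0,30,0.9,0,0]
    - [0,21,0,0,0]
    - [0,0,0,30,0]
    - [0,0,0,30,0]
    - [0,0,0,13,0]
    - [0,0,0,4,0]
    - [0,0,0,0,0]
  force: 20

```text
t: 19.9
tool_pos: [0.4972, -0.2436, 0.0857]
tool_rot: [3.139, -0.107, 0.002]
contact_force: [0.0, -0.2, -1.0]
opening: 0.0211
grip_force: 25.2
```

```bash
cat >> h.py <<'E'
def cuprel(cup=(.522,-.2445)):
    o=get_obs(); a=np.array([.9977,-.0675]); b=np.array([-.0675,-.9977]); d=o['tool_pos'][:2]-cup
    print("K rel",(a@d+.0025)*1e3,b@d*1e3,(o['tool_pos'][2]+.0443-.084)*1e3,"F",o['contact_force'],"open",o['opening']*1e3,o['t'])
def lidsil():
    o=get_obs(); b=get_image("wrist")[:,:,::-1]; hsv=cv2.cvtColor(np.ascontiguousarray(b),cv2.COLOR_BGR2HSV)
    return o,b,hsv
E
python3 -c "
from h import *
cuprel()"
```

```text
K rel -22.31029458632219 0.8015351652139443 46.04483126422849 F [ 0.0164 -0.196  -0.9719] open 21.097448841398215 19.9
```

Request:
servo_tool:
  increments:
    - [0,-1,-0.8,4,0]
    - [0,0,0,2,0]
    - [0,0,0,1,0]
    - [0,0,0,0,0]

```text
t: 20.4
tool_pos: [0.4958, -0.2424, 0.0779]
tool_rot: [-3.14, 0.107, 0.0]
contact_force: [-0.1, 0.1, -1.7]
opening: 0.0205
grip_force: 25.2
```

```bash
python3 -c "
from h import *
cuprel()"
```

```text
K rel -23.81065388991023 -0.3161340644862152 38.207658318710855 F [-0.0741  0.0583 -1.7068] open 20.48363342968891 20.4
```

Request:
servo_tool:
  increments:
    - [0,2.8,0,1,0]
    - [0,2.6,0,1,0]
    - [0,2.3,0,1.3,0]
    - [0,2.3,0,1.3,0]
    - [0,0,0,0,0]
  force: 20

```text
t: 21.02
tool_pos: [0.5062, -0.2433, 0.074]
tool_rot: [3.139, -0.106, 0.0]
contact_force: [-3.2, 0.6, 4.8]
opening: 0.0207
grip_force: 28.2
```

```bash
python3 -c "
from h import *
cuprel()"
```

```text
K rel -13.365049267690281 -0.0855034921818805 34.292877423972925 F [-3.1536  0.5807  4.7752] open 20.744199407272788 21.025
```

Request:
servo_tool:
  increments:
    - [0,1.9,0,1.8,0]
    - [0,1.9,0,1.8,0]
    - [0,1.8,0,1.9,0]
    - [0,1.8,0,1.9,0]
    - [0,0,0,0,0]

```text
t: 21.65
tool_pos: [0.5141, -0.2442, 0.0673]
tool_rot: [3.138, -0.106, 0.003]
contact_force: [-3.0, 0.9, 5.6]
opening: 0.0208
grip_force: 31.0
```

```bash
python3 - <<'E'
from h import *
cuprel()
o=get_obs(); b=np.ascontiguousarray(get_image("wrist")[:,:,::-1]); cv2.imwrite("pics/w8.png",b)
R=Ro.from_rotvec(o['tool_rot']).as_matrix(); piv=np.array([.0025,0,-.0443])
for a in(0,10,20,30,45):
    t=np.radians(a); n=np.array([-np.sin(t),0,-np.cos(t)]); u=np.array([np.cos(t),0,-np.sin(t)]); O=piv-.018*n
    p=np.array([proj("wrist",o['tool_pos']+R@(O+.042*(np.cos(g)*u+np.sin(g)*np.array([0,1,0]))+.005*n),o) for g in np.arange(0,6.28,.05)]); 
    i=p[:,0].argmin(); print(a,"top",p[:,1].min().round(),"left",p[i].round(),"w",np.ptp(p[:,0]).round())
g=cv2.cvtColor(b,cv2.COLOR_BGR2GRAY); hsv=cv2.cvtColor(b,cv2.COLOR_BGR2HSV)
print([tuple(map(int,(g[y,317],hsv[y,317,1]))) for y in range(150,250,3)])
m=((hsv[...,1]<45)&(hsv[...,2]>75))
for y in range(160,330,8):
    x=np.nonzero(m[y,150:480])[0]+150; print(y,(x.min(),x.max()) if len(x) else None,end=' ')
E
```

```text
K rel -5.407873211516994 0.27740489829031373 27.640073734583286 F [-2.9597  0.9364  5.6133] open 20.77684600818597 21.65
0 top 197.0 left [220. 286.] w 194.0
10 top 195.0 left [219. 278.] w 196.0
20 top 197.0 left [218. 271.] w 199.0
30 top 204.0 left [216. 270.] w 202.0
45 top 222.0 left [213. 267.] w 208.0
[(132, 144), (134, 146), (134, 146), (137, 146), (133, 145), (129, 141), (86, 124), (228, 8), (223, 9), (231, 9), (97, 30), (98, 25), (98, 27), (102, 26), (137, 20), (128, 15), (132, 17), (215, 10), (210, 14), (211, 14), (210, 13), (211, 13), (210, 14), (211, 11), (211, 12), (211, 11), (210, 11), (211, 11), (213, 12), (127, 15), (129, 15), (129, 12), (130, 11), (128, 13)]
160 None 168 None 176 (np.int64(289), np.int64(348)) 184 (np.int64(243), np.int64(400)) 192 (np.int64(150), np.int64(442)) 200 (np.int64(150), np.int64(479)) 208 (np.int64(150), np.int64(479)) 216 (np.int64(150), np.int64(479)) 224 (np.int64(150), np.int64(479)) 232 (np.int64(150), np.int64(479)) 240 (np.int64(150), np.int64(479)) 248 (np.int64(150), np.int64(479)) 256 (np.int64(150), np.int64(479)) 264 (np.int64(150), np.int64(479)) 272 (np.int64(150), np.int64(479)) 280 (np.int64(150), np.int64(479)) 288 (np.int64(150), np.int64(469)) 296 (np.int64(221), np.int64(468)) 304 (np.int64(224), np.int64(407)) 312 (np.int64(231), np.int64(401)) 320 (np.int64(238), np.int64(395)) 328 (np.int64(275), np.int64(358))
```

```bash
cat >> h.py <<'E'
def widths(o,rows,angs=(0,5,10,15,20,30),piv=(.0025,0,-.0443)):
    R=Ro.from_rotvec(o['tool_rot']).as_matrix(); piv=np.array(piv)
    for a in angs:
        t=np.radians(a); n=np.array([-np.sin(t),0,-np.cos(t)]); u=np.array([np.cos(t),0,-np.sin(t)]); O=piv-.018*n
        p=np.array([proj("wrist",o['tool_pos']+R@(O+.042*(np.cos(g)*u+np.sin(g)*np.array([0,1,0]))+.005*n),o) for g in np.linspace(-np.pi/2,-3*np.pi/2,200)])
        m=np.argsort(p[:,1]); L=p[p[:,0]<316];L=L[np.argsort(L[:,1])]; 
        print(a,[round(float(np.interp(r,L[:,1],L[:,0]))) for r in rows],"bottom",p[:,1].max().round())
E
python3 - <<'E'
from h import *
o=get_obs(); widths(o,(296,304,312,320,328))
E
```

```text
0 [221, 222, 224, 227, 231] bottom 376.0
5 [221, 223, 225, 229, 234] bottom 369.0
10 [221, 224, 227, 232, 238] bottom 363.0
15 [222, 225, 229, 235, 242] bottom 356.0
20 [222, 226, 232, 239, 249] bottom 349.0
30 [225, 232, 241, 254, 274] bottom 334.0
```

The lid has rotated to about 17°, as planned. Continuing along the arc.

Request:
servo_tool:
  increments:
    - [0,1,0,1.7,0]
    - [0,0.9,0,1.7,0]
    - [0,0.9,0,1.7,0]
    - [0,0.9,0,1.5,0]
    - [0,0,0,0,0]

```text
t: 22.32
tool_pos: [0.5191, -0.2448, 0.0615]
tool_rot: [3.138, -0.106, 0.008]
contact_force: [-1.2, 1.0, 7.1]
opening: 0.0208
grip_force: 29.4
```

```bash
python3 - <<'E'
from h import *
cuprel()
o,b,hsv=lidsil(); m=((hsv[...,1]<45)&(hsv[...,2]>75)); R=(296,304,312,320,328)
print([np.nonzero(m[y,200:317])[0].min()+200 for y in R]); widths(o,R)
E
```

```text
K rel -0.3511247868749237 0.4882322139435724 21.831299657200958 F [-1.1709  0.9713  7.1285] open 20.82824715091483 22.325
[np.int64(220), np.int64(222), np.int64(224), np.int64(230), np.int64(236)]
0 [221, 222, 224, 227, 231] bottom 376.0
5 [221, 223, 225, 229, 234] bottom 369.0
10 [221, 224, 227, 232, 238] bottom 363.0
15 [222, 225, 229, 235, 242] bottom 356.0
20 [222, 226, 232, 239, 249] bottom 349.0
30 [225, 232, 241, 254, 274] bottom 334.0
```

Request:
servo_tool:
  increments:
    - [0,0.2,-0.2,1.3,0]
    - [0,0.2,-0.2,1.3,0]
    - [0,0,0,1.2,0]
    - [0,0,0,0,0]

```text
t: 22.88
tool_pos: [0.5209, -0.245, 0.0589]
tool_rot: [3.137, -0.107, 0.013]
contact_force: [1.6, 0.5, 8.9]
opening: 0.0208
grip_force: 29.2
```

```bash
python3 - <<'E'
from h import *
cuprel()
o,b,hsv=lidsil(); m=((hsv[...,1]<45)&(hsv[...,2]>75)); R=(304,312,320,328)
print([np.nonzero(m[y,200:317])[0].min()+200 for y in R]); widths(o,R,(0,4,8))
E
```

```text
K rel 1.4759289487062663 0.523366795334792 19.150684199015735 F [1.6034 0.5108 8.9459] open 20.77566702459824 22.875
[np.int64(221), np.int64(223), np.int64(227), np.int64(232)]
0 [222, 224, 227, 231] bottom 376.0
4 [222, 225, 229, 233] bottom 371.0
8 [223, 226, 231, 236] bottom 365.0
```

Request:
servo_tool:
  increments:
    - [0,-0.5,0,0.8,0]
    - [0.26,0,0,0,0]
    - [0.3,0,0,0,0]
    - [0.4,0,0,0,0]
    - [0.45,0,0,-10,0]
    - [0.5,0,0,-30,0]
    - [0.5,-20,0,-40,0]
    - [0.5,-35,0,0,0]
    - [0.5,-35,0,0,0]
    - [0.5,0,0,0,0]

```text
t: 24.18
tool_pos: [0.4254, -0.2369, 0.1345]
tool_rot: [-3.14, 0.109, 0.001]
contact_force: [-0.4, 0.0, 0.2]
opening: 0.0424
grip_force: 0.0
```

```bash
python3 - <<'E'
from h import *
import pickle
cuprel(); o=get_obs(); b=np.ascontiguousarray(get_image("wrist")[:,:,::-1]); cv2.imwrite("pics/w9.png",b); pickle.dump(o,open("w9.pkl","wb"))
print(circ("wrist",b,o,(.522,-.2445),.089,(39,45)), circ("wrist",b,o,(.522,-.2445),.115,(9,13)))
t=get_image("top")[:,:,::-1];cv2.imwrite("pics/t9.png",t)
s=get_image("side")[:,:,::-1];cv2.imwrite("pics/s9.png",s)
C=np.array([.522,-.2445,0])
hs=lambda i:cv2.cvtColor(np.ascontiguousarray(i),cv2.COLOR_BGR2HSV)
for n,i in(("wrist",b),("side",s)):
    h=hs(i); m=((h[...,1]<50)&(h[...,2]>140)); 
    for zz,r in((.089,.042),):
        p=np.array([proj(n,C+[r*np.cos(g),r*np.sin(g),zz],o) for g in np.arange(0,6.28,.05)]); print(n,"pred flange box",p.min(0).round(1),p.max(0).round(1))
    p=np.array([proj(n,C+[.011*np.cos(g),.011*np.sin(g),.115],o) for g in np.arange(0,6.28,.05)]); print(n,"pred knobtop",p.min(0).round(1),p.max(0).round(1))
    x0,y0=p.min(0).astype(int)-45; x1,y1=p.max(0).astype(int)+45; x0=max(x0,0);y0=max(y0,0)
    k,l,st_,c=cv2.connectedComponentsWithStats(((h[...,1]>90)&(h[...,0]<20)).astype(np.uint8)[y0:y1,x0:x1])
    print([(q[:2]+[x0,y0],q[2:]) for q in st_[1:] if q[4]>40])
E
```

```text
K rel -94.43751711812035 -1.0120484290669136 94.83439439478579 F [-0.4387  0.0181  0.231 ] open 42.38632631439518 24.175
[(0.5228, -0.2417, 42.0)] [(0.5232, -0.2433, 10.9), (0.518, -0.2977, 10.4), (0.5428, -0.2033, 10.1), (0.5152, -0.2977, 9.9), (0.5156, -0.2953, 11.5), (0.5176, -0.3041, 10.3)]
wrist pred flange box [247.5  24.6] [388.9 160.9]
wrist pred knobtop [297.3  64. ] [339.7 104.6]
[(array([252,  19]), array([ 132,   40, 1819], dtype=int32)), (array([298,  62]), array([  40,   39, 1208], dtype=int32)), (array([355, 143]), array([ 29,   6, 156], dtype=int32))]
side pred flange box [383.9 143.5] [422.3 168. ]
side pred knobtop [399.7 142.8] [409.9 149.2]
[(array([354,  97]), array([ 100,   97, 7849], dtype=int32))]
```

Request:
servo_tool:
  increments:
    - [0,20,-0.5,0,0]
    - [0,24,-0.6,0,0]
    - [0,0,0,0,0]
    - [0,0,0,0,0]

```text
t: 24.82
tool_pos: [0.4708, -0.239, 0.1344]
tool_rot: [-3.139, 0.106, 0.002]
contact_force: [0.2, -0.3, -1.1]
opening: 0.0002
grip_force: 0.0
```

```bash
python3 - <<'E'
from h import *
import pickle
cuprel(); o=get_obs(); b=np.ascontiguousarray(get_image("wrist")[:,:,::-1]); cv2.imwrite("pics/w10.png",b)
def fit(z,r,c=(.523,-.2425),mm=.2):
    g,N,_=rect("wrist",cv2.cvtColor(b,cv2.COLOR_BGR2GRAY),o,c,z,.055,mm); g=cv2.GaussianBlur(g,(5,5),0)
    h=cv2.HoughCircles(g,cv2.HOUGH_GRADIENT_ALT,1.,5,param1=150,param2=.5,minRadius=int(r[0]/mm),maxRadius=int(r[1]/mm))
    return None if h is None else [(round(float(c[0]+(a-N/2)*mm*1e-3),4),round(float(c[1]+(q-N/2)*mm*1e-3),4),round(float(w*mm),2)) for a,q,w in h[0]][:4]
print("flange",fit(.089,(38,46)),"knob",fit(.115,(9,13)),"cup/other",fit(.084,(33,38)))
E
```

```text
K rel -48.92201680215745 -1.986439644721221 94.70967405566124 F [ 0.2024 -0.3066 -1.1167] open 0.1705725498411461 24.825
flange [(0.5222, -0.2461, 41.58)] knob [(0.5242, -0.2449, 10.37), (0.5048, -0.2011, 11.78), (0.5394, -0.2873, 10.0)] cup/other None
```

Request:
servo_tool:
  increments:
    - [0,26.5,0.8,0,0]
    - [0,26.2,0.9,0,0]
    - [0,0,0,30,0]
    - [0,0,0,18,0]
    - [0,0,0,4,0]
    - [0,0,0,0,0]

```text
t: 25.62
tool_pos: [0.5233, -0.2446, 0.083]
tool_rot: [3.14, -0.107, 0.0]
contact_force: [0.1, -0.2, -0.3]
opening: 0.0002
grip_force: 0.0
```

Request:
servo_tool:
  increments:
    - [0,0,0,1.5,0]
    - [0,0,0,1.5,0]
    - [0,0,0,0,0]

```text
t: 26.0
tool_pos: [0.5239, -0.245, 0.0811]
tool_rot: [3.139, -0.107, 0.002]
contact_force: [-1.9, 0.7, 5.3]
opening: 0.0002
grip_force: 2.7
```

Request:
servo_tool:
  increments:
    - [0,0,0,1.5,0]
    - [0,0,0,1.5,0]
    - [0,0,0,0,0]

```text
t: 26.38
tool_pos: [0.524, -0.2461, 0.081]
tool_rot: [3.137, -0.106, 0.001]
contact_force: [-8.9, 1.0, 17.5]
opening: -0.0
grip_force: 8.8
```

Request:
servo_tool:
  increments:
    - [0,-1,0,-6,0]
    - [0,0,0,-20,0]
    - [0,-1,30,0,0]
    - [0,0,32,0,0]
    - [0,0,0,20,0]
    - [0,0,0,10,0]
    - [0,0,0,3,0]
    - [0,0,0,0,0]

```text
t: 27.38
tool_pos: [0.5173, -0.3054, 0.0694]
tool_rot: [-3.139, 0.105, 0.0]
contact_force: [0.1, -0.5, -0.0]
opening: 0.0001
grip_force: 0.0
```

Request:
servo_tool:
  increments:
    - [0,0,0,2,0]
    - [0,0,0,2,0]
    - [0,0,0,0,0]

```text
t: 27.75
tool_pos: [0.5178, -0.3071, 0.0681]
tool_rot: [3.138, -0.106, 0.002]
contact_force: [-3.1, 0.5, 7.6]
opening: 0.0001
grip_force: 3.9
```

Contact on the lug top calibrates the real fingertip offset at 34 mm. That puts the knob top at 0.115 m, so the lid is fully seated. Next I'll measure the drive's centre and get behind the lug.

Request:
servo_tool:
  increments:
    - [0,0,0,-12,0]
    - [0,0,14,0,0]
    - [0,0,14,0,0]
    - [0,0,0,20,0]
    - [0,0,0,16,0]
    - [0,0,0,0,0]

```text
t: 28.5
tool_pos: [0.5133, -0.3322, 0.0379]
tool_rot: [-3.136, 0.106, 0.008]
contact_force: [0.8, -0.2, -0.3]
opening: -0.0002
grip_force: 0.0
```

```bash
python3 - <<'E'
from h import *
import pickle
cuprel(); 
e=np.array([.0675,.9977])
for f in("w1","w2","w7"):
    o=pickle.load(open(f+".pkl","rb")); im=cv2.imread(f"pics/{f}.png")
    g,N,mm=rect("wrist",im,o,(.527,-.18),.014,.09,.6); h=cv2.cvtColor(g,cv2.COLOR_BGR2HSV)
    m=((h[...,2]<75)).astype(np.uint8)
    hc=cv2.HoughCircles(m*255,cv2.HOUGH_GRADIENT_ALT,1.5,20,param1=150,param2=.3,minRadius=int(52/mm),maxRadius=int(62/mm))
    print(f,None if hc is None else [(.527+(a-N/2)*mm*1e-3,-.18+(b-N/2)*mm*1e-3,r*mm) for a,b,r in hc[0]][:3])
g,N,mm=rect("top",cv2.imread("pics/top0.png"),None,(.527,-.18),.014,.09,.6); h=cv2.cvtColor(g,cv2.COLOR_BGR2HSV)
hc=cv2.HoughCircles(((h[...,2]<75)*255).astype(np.uint8),cv2.HOUGH_GRADIENT_ALT,1.5,20,param1=150,param2=.3,minRadius=int(52/mm),maxRadius=int(62/mm))
print(None if hc is None else [(.527+(a-N/2)*mm*1e-3,-.18+(b-N/2)*mm*1e-3,r*mm) for a,b,r in hc[0]][:3])
E
```

```text
K rel -0.29152392428088764 88.12339221279245 -1.7623823630933262 F [ 0.7816 -0.2018 -0.3249] open -0.18689982564895996 28.5
w1 None
w2 [(np.float32(0.527), np.float32(-0.18450001), np.float32(57.486088))]
w7 [(np.float32(0.52610004), np.float32(-0.18450001), np.float32(55.423267))]
[(np.float32(0.527), np.float32(-0.18540001), np.float32(57.015045))]
```

Drive centre is at (0.527, -0.185), so the carrier needs about 60 mm of travel. I'll start pushing.

Request:
servo_tool:
  increments:
    - [0,0,-4,0,0]
    - [0,0,-3,0,0]
    - [0,0,-2,0,0]
    - [0,0,-2,0,0]
    - [0,0,0,0,0]

```text
t: 29.12
tool_pos: [0.5162, -0.323, 0.042]
tool_rot: [-3.14, 0.106, -0.0]
contact_force: [-0.2, 0.1, 0.5]
opening: -0.0001
grip_force: 0.0
```

Request:
servo_tool:
  increments:
    - [0,0,-3,0,0]
    - [0,0,-3,0,0]
    - [0,0,-3,0,0]

```text
t: 29.5
tool_pos: [0.5168, -0.3141, 0.0418]
tool_rot: [3.14, -0.107, 0.0]
contact_force: [-0.4, -1.4, -0.1]
opening: 0.0003
grip_force: 0.4
```

Request:
servo_tool:
  increments:
    - [0,0,-3,0,0]
    - [0,0,-4,0,0]
    - [0,0,-4,0,0]
    - [0,0,-4,0,0]
    - [0,0,-4,0,0]
    - [0,0,-4,0,0]
    - [0,0,-4,0,0]
    - [0,0,-4,0,0]
    - [0,0,-3,0,0]
    - [0,0,-2,0,0]
    - [0,0,-1,0,0]

```text
t: 30.88
tool_pos: [0.5191, -0.2779, 0.0417]
tool_rot: [3.138, -0.106, -0.0]
contact_force: [-0.0, -4.0, -1.0]
opening: 0.0
grip_force: 2.2
```

Request:
servo_tool:
  increments:
    - [0,0,-2,0,0]
    - [0,0,-1.5,0,0]

```text
t: 31.12
tool_pos: [0.5193, -0.274, 0.0416]
tool_rot: [3.14, -0.107, -0.0]
contact_force: [0.5, -1.9, -1.0]
opening: 0.0
grip_force: 1.2
```

Request:
servo_tool:
  increments:
    - [0,0,-1.5,0,0]
    - [0,0,-1.5,0,0]

```text
t: 31.38
tool_pos: [0.5196, -0.27, 0.0416]
tool_rot: [-3.138, 0.107, 0.001]
contact_force: [-0.6, 0.6, -0.5]
opening: -0.0
grip_force: 0.0
```

The force rose to 4 N and then dropped to zero, which looks like the click. I'll back off and check.

Request:
servo_tool:
  increments:
    - [0,0,10,0,0]
    - [0,0,5,0,0]
    - [0,0,0,-40,0]
    - [0,0,0,-50,0]
    - [0,-40,-30,0,0]
    - [0,-40,-30,0,0]
    - [0,0,-25,0,0]
    - [0,0,0,0,0]

```text
t: 32.38
tool_pos: [0.4443, -0.1948, 0.1318]
tool_rot: [3.14, -0.104, 0.001]
contact_force: [0.2, -0.5, 0.2]
opening: 0.0
grip_force: 0.0
```

```bash
python3 - <<'E'
from h import *
o=get_obs(); print(o['t'],o['tool_pos'],o['contact_force'])
b=np.ascontiguousarray(get_image("wrist")[:,:,::-1]); cv2.imwrite("pics/w11.png",b); t=np.ascontiguousarray(get_image("top")[:,:,::-1]); cv2.imwrite("pics/t11.png",t)
c=(.5265,-.186)
def fit(n,im,z,r,mm,ch=None,p2=.5):
    g,N,_=rect(n,im,o,c,z,.085,mm)
    g=cv2.cvtColor(g,cv2.COLOR_BGR2GRAY) if ch is None else (ch(cv2.cvtColor(g,cv2.COLOR_BGR2HSV))*255).astype(np.uint8)
    h=cv2.HoughCircles(cv2.GaussianBlur(g,(5,5),0),cv2.HOUGH_GRADIENT_ALT,1.2,5,param1=150,param2=p2,minRadius=int(r[0]/mm),maxRadius=int(r[1]/mm))
    return None if h is None else [(round(float(c[0]+(a-N/2)*mm*1e-3),4),round(float(c[1]+(q-N/2)*mm*1e-3),4),round(float(w*mm),1)) for a,q,w in h[0]][:3]
for n,im in(("wrist",b),("top",t)):
    print(n,"flange",fit(n,im,.089,(39,45),.3),"knob",fit(n,im,.115,(9,13),.3),"drive",fit(n,im,.014,(52,62),.6,lambda h:h[...,2]<75,.2))
E
```

```text
32.375 [ 0.4443 -0.1948  0.1318] [ 0.2061 -0.5056  0.178 ]
wrist flange [(0.5294, -0.1849, 41.9)] knob [(0.5273, -0.1859, 10.6), (0.5215, -0.2399, 10.9), (0.5064, -0.2547, 10.6)] drive None
top flange [(0.5276, -0.1856, 41.9)] knob [(0.5273, -0.1816, 11.1), (0.5298, -0.196, 11.4), (0.5284, -0.1863, 11.2)] drive [(0.5266, -0.1859, 56.6)]
```

```bash
python3 -c "
from station import *
print(finish_job())"
```

```text
the job is handed in; nothing more can be done
None
```

The job is handed in. By my last measurements the lid sits level on the cup, the carrier has clicked in at station 1 within about 1 mm, and the robot is clear; no verdict came back.

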